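# Show a coated plate to the inspection camera

## Task

Slide the plate with the orange grip strip straight up out of the slotted rack by that strip and hold it in the air in front of the inspection camera: upright, its copper-coated face towards the lens and square to it, the middle of the ceramic plate on the lens axis and about 13 cm from the lens front. Do not touch the camera or its stand, and leave the other two plates and everything else where they are. Finish while still holding the plate steady there; do not put it down or let go.

Things in the scene. Friction and masses are not known exactly. Their poses are not given: they have to be found in the camera images.
- orange_plate: the plate to show: white ceramic, 80 mm wide (x), 4 thick (y), 96 high (z), about 110 g, copper-coloured coating on its -y face only (+y face bare white); orange plastic grip strip on its top edge, 62 mm long (x), 10 thick (y), from 94 to 112 mm above the lower edge: grip it across the 10 mm. Origin: middle of the lower edge, z up the plate
- plate_centre (a point): the middle of the orange plate's ceramic part, 48 mm above its lower edge; axes as the plate's
- blue_plate: same plate with a blue grip strip; stays in its slot. Origin and axes as for the orange plate
- white_plate: same plate with a white grip strip; stays in its slot. Origin and axes as for the orange plate
- slot_rack: fixed grey rack, base 112 (x) x 190 (y) x 8 mm; three plates stand on edge on the base, in slots at y = -60, 0, 60 mm, in any order, coated faces to the rack's -y. Cheeks at x = -46 and 46 mm, 74 mm high, have ribs guiding the plates' side edges (outer 6 mm) in 6.5 mm slots up to 72 mm; open between them. Plate tops at 120 mm. Origin: centre of the underside, z up
- camera_stand: fixed stand of the inspection camera: dark base plate 80 x 90 x 12 mm, steel column 267 mm high at x = 48 mm, carrying the camera head (58 x 50 x 48 mm grey box, black lens with a 54 mm light ring). The camera looks along the stand's -x. Origin: on the worktop below the camera head, z up
- lens (a point): centre of the lens front; the camera looks along this frame's -x (level), its z is up. Stands 140 to 200 mm above the worktop and 60 mm in front (-x) of the stand's origin
- lab_timer: bystander: white countdown timer, 35 x 64 x 57 mm, origin at the centre of its underside
- beaker: bystander: clear beaker, 57 mm wide, 70 mm high, origin at the centre of its underside
- amber_bottle: bystander: amber bottle with a black cap, 42 mm wide, 89 mm high, origin at the centre of its underside
- reagent_bottle: bystander: white bottle with a blue cap, 46 mm wide, 101 mm high, origin at the centre of its underside
- tape_roll: bystander: roll of tape lying flat, 82 mm wide, 19 mm high, origin at the centre of its underside
- tube_rack: bystander: rack of capped tubes, 66 x 200 x 97 mm, origin at the centre of its underside
There are look-alikes about, which are no part of the job. Leave any purple look-alike of the orange_plate alone.

How it is judged:
By the outcome, as a careful person would: the job done as asked, in the order asked, and still so for the second after the job is handed in, while the arm keeps its last pose, push and grip.
It also fails if it takes over 35 s, if anything falls off the work surface, if the arm or the gripper's body presses on something with over 40 N, if the wrist force passes 120 N, or if a joint passes its speed limit or range.

## Robot

A 6-joint arm with a two-finger parallel gripper is mounted at the origin on a cart in front of the work surface, level with it; the furniture and walls round the work are solid. World frame = base frame: x ahead of the robot, y to its left, z up, the work surface at z = 0. Lengths are in m, angles in rad, forces in N, time in s.
With the tool pointing down it reaches from about 0.3 to 0.95 m from the base axis. Payload 3.1 kg.
Tool frame: the origin (TCP) lies where the fingers leave the gripper's body, on its centre line; the fingertips stand 73 mm ahead of it and the grasp point (between the pads) lies 54 mm ahead of it; z points along the fingers, y is the line along which they close (so a half turn about z gives the same grasp; the last joint's range is limited). The gripper opens to 85 mm and grips with 20 to 120 N. Pads are 22 mm wide; open, the fingers measure 114 mm over their backs; the gripper's body (76 mm by 85 mm) begins 54 mm behind the grasp point. The pads swing forward as they close: fully open they stand 13 mm farther back than shut.
Start: joints at [-1.342, 0.308, 1.634, -0, 1.2, -0.07], TCP at [0.184, -0.597, 0.304] pointing down, gripper open.
Joint ranges: [-3.06, 3.06], [-0.79, 1.96], [0.05, 2.63], [-1.19, 4.34], [0.05, 2.64], [-2.94, 2.94]. Speed limits (rad/s): [2.79, 2.79, 3.14, 3.14, 3.14, 3.14].

## Interface

Orientations are given as a 3x3 rotation matrix whose columns are the frame's x, y, z axes.
In Python, from workcell import arm, eyes gives the robot as it stands.
- The arm moves only by the tool play_rows, never from a script. Its argument "motion" is a list of rows, each an object with "travel": the shift along the tool's x, y, z in cm, a list of three; "dr": the turn, a rotation vector about the tool's x, y, z in degrees, a list of three. In form: [{"travel": [dx, dy, dz], "dr": [wx, wy, wz]}, ...]. A call has 1 to 10 rows; each row shifts and turns the commanded pose from where the row before left it, along the tool's axes as they then stand; what a row does not reach is not made up. A row lasts 1/12 s, in which the tool goes at most 41.7 mm and 7.16 degrees, less where a joint would pass 70% of its speed; a pose out of reach is approached as far as the arm can. A call is refused whole if a number of a shift passes 4.17 or a number of a turn 7.16, either way. A call with a gripper value outside its range is refused whole. "gripper" is the opening, from 0 (shut) to 1 (fully open), set as the call begins (left out, the last holds). The fingers move at their own pace and stop on an object; "newtons" is the grip in N (left out, the last holds). Time passes only in rows, so rows that do not move let the fingers close. It gives the time, the measured TCP pose, the force, the opening and the grip force at its end, in the units of the state.
- arm.get_state(): the state, without advancing time (a new reading comes with each control period).
- eyes.get_image(name): name is "scene" or "top" or "wrist"; returns a dict with "image" (420x560x3 uint8, red, green, blue), "depth" (420x560 float32, m along the optical axis (not along the pixel's ray), 0 where there is no reading), "intrinsics" (3x3 intrinsics, pixels), "origin" and "rotation" of the camera in the world. Camera axes: x right, y down, z forward; pixel columns grow to the right and rows downward; lengths in m; the calibration is good to about 2 mm. The wrist camera is an equidistant fisheye: a pixel r from the principal point sees the ray r / f radians off the axis. A picture is of the moment at which its call begins.
- arm.sign_off(): hands the job in; it is judged then, once.
The state is a dict: "clock": time; "joint_pos": joint angles; "qvel": joint speeds; "effort": joint torques, N m; "position": TCP position; "orientation": TCP orientation; "wrist_force": force on the tool from outside, world axes, zero at the start; "moment": the same for the moment, N m; "width": opening from 0.0 (shut) to 1.0 (fully open); "grasp_force": force on a finger pad.
Only numpy, scipy, OpenCV 4.12 (cv2) and the standard library are available. Lean on these libraries where they do the work, as an engineer would, in place of code of your own. Each camera call takes 0.05 s, during which the arm holds its last target. There are 200 camera calls.

## Working session

There is one attempt and no reset: what is moved stays moved. The work goes in short steps, Python scripts to look and compute and a tool call to move; the robot and the scene stay as the last step left them, time stands still between calls to the robot, and variables do not carry over. Pictures are saved under pics/ and viewed, at most 10 in all, crops included, and the job is handed in when it is done.

Besides the shell and the picture viewer there is one more tool, called after ">>>" as a command line: name --argument value ..., lists and objects as JSON in quotes. play_rows: Moves the arm, as the interface text tells. Its arguments: {"type":"object","properties":{"motion":{"type":"array"},"gripper":{"type":"number"},"newtons":{"type":"number"}},"required":["motion"]}

```bash
mkdir -p pics
cat > h.py <<'E'
import numpy as np, cv2, pickle
from workcell import arm, eyes
def snap(n,f):
    d=eyes.get_image(n); pickle.dump(d,open(f'pics/{f}.pkl','wb')); cv2.imwrite(f'pics/{f}.png',d['image'][:,:,::-1]); return d
def load(f): return pickle.load(open(f'pics/{f}.pkl','rb'))
def pt(d,u,v,fish=False):
    K=np.array(d['intrinsics']); z=float(np.median(d['depth'][v-1:v+2,u-1:u+2]))
    return np.array(d['origin'])+np.array(d['rotation'])@(z*np.array([(u-K[0,2])/K[0,0],(v-K[1,2])/K[1,1],1]))
def cloud(d):
    K=np.array(d['intrinsics']); v,u=np.mgrid[:420,:560]; z=d['depth']
    P=np.stack([(u-K[0,2])/K[0,0]*z,(v-K[1,2])/K[1,1]*z,z],-1)
    return P@np.array(d['rotation']).T+np.array(d['origin'])
E
python3 - <<'E'
from h import *
a=snap('scene','s0');b=snap('top','t0')
for d in(a,b):print(d['intrinsics'],d['origin'],np.round(d['rotation'],3))
s=arm.get_state();print(s['clock'],s['position'],s['orientation'],s['wrist_force'])
E
```

```text
[[545.60606375   0.         283.61325285]
 [  0.         545.60606375 213.06751273]
 [  0.           0.           1.        ]] [-0.25596431  1.45675357  1.27046301] [[-0.874 -0.275  0.401]
 [-0.486  0.519 -0.703]
 [-0.015 -0.809 -0.588]]
[[444.93972087   0.         277.09747647]
 [  0.         444.93972087 211.12441567]
 [  0.           0.           1.        ]] [0.35489732 0.09286932 1.55531941] [[ 0.025 -0.993  0.119]
 [-1.    -0.027 -0.013]
 [ 0.016 -0.119 -0.993]]
0.1 [ 0.1838027  -0.59672992  0.30271987] [[ 9.55703629e-01  2.94330314e-01 -4.89363373e-04]
 [ 2.94330685e-01 -9.55701366e-01  2.08480842e-03]
 [ 1.45937074e-04 -2.13649363e-03 -9.99997707e-01]] [ 0.57565067 -0.36324314  0.36564514]
```

View pics/s0.png

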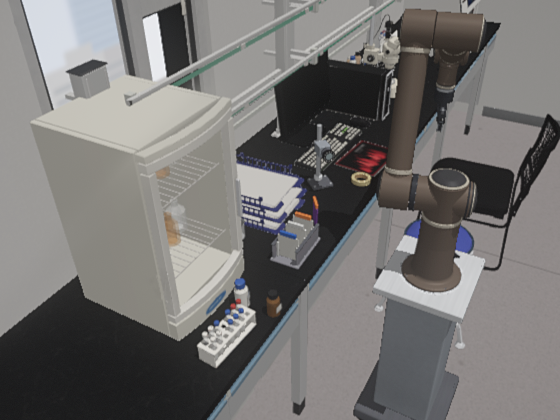

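View pics/t0.png

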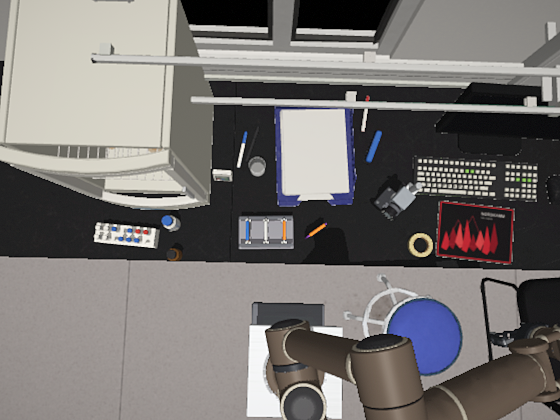

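The top view shows the rack at (266,231). Its strips are blue (249), white (266) and orange (284,230), and a second orange thing lies at (317,229). The camera stand is at (395,198). The scene view shows the rack at (297,240) and a purple item at (316,208). Next I'll crop in closer.

Run:
```python
from h import *
a=load('s0');b=load('t0')
A=cv2.resize(a['image'][115:275,250:390],None,fx=2.8,fy=3.5,interpolation=2)
B=cv2.resize(b['image'][170:260,225:435],None,fx=3.8,fy=3.8,interpolation=2)
A=cv2.resize(a['image'][120:270,260:380],(400,500),interpolation=2)
B=cv2.resize(b['image'][205:255,230:335],(400,190),interpolation=2)
C=cv2.resize(b['image'][170:230,360:435],(400,310),interpolation=2)
cv2.imwrite('pics/c0.png',np.hstack([A,np.vstack([B,C])])[:,:,::-1])
for d,q in((a,[(300,216),(316,203),(324,145),(290,235)]),(b,[(284,230),(284,222),(284,240),(249,230),(266,230),(317,229),(310,234),(325,224),(240,218),(240,246),(292,246),(292,217)])):
    for u,v in q: print(u,v,np.round(pt(d,u,v),4))
```

```text
300 216 [0.4742 0.0594 0.1118]
316 203 [ 0.4636 -0.0483  0.1057]
324 145 [ 0.5585 -0.308   0.199 ]
290 235 [0.4522 0.1748 0.1138]
284 230 [0.4667 0.0509 0.1198]
284 222 [0.4929 0.0514 0.1175]
284 240 [0.4353 0.0497 0.1032]
249 230 [0.4697 0.1678 0.0416]
266 230 [0.4653 0.1091 0.1184]
317 229 [ 0.4736 -0.057   0.1096]
310 234 [ 0.4567 -0.0344  0.1094]
325 224 [ 0.4924 -0.0851  0.0912]
240 218 [0.5066 0.1976 0.074 ]
240 246 [0.4134 0.1945 0.0714]
292 246 [0.4205 0.0186 0.009 ]
292 217 [0.5149 0.0237 0.0716]
```

View pics/c0.png

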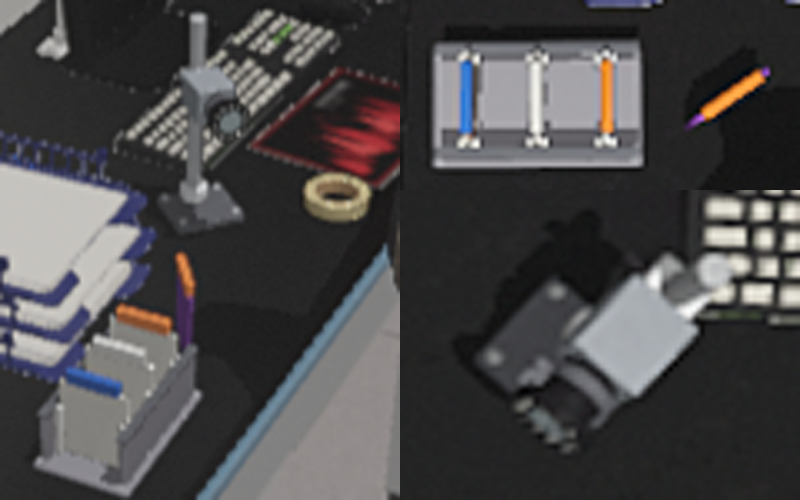

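The orange candidates are:
- **Rack plate at top (284,230):** white ceramic under the strip.
- **Stand-alone plate at top (317,229), scene (316,208):** purple body, so it is the look-alike and also an obstacle.

The crop confirms I want the rack plate. Next I'll measure the strip line and the camera heading.

Run:
```python
from h import *
a=load('s0');b=load('t0')
for n,d in(('s',a),('t',b)):
    P=cloud(d);hsv=cv2.cvtColor(d['image'],cv2.COLOR_RGB2HSV)
    m=(hsv[...,0]<18)&(hsv[...,0]>5)&(hsv[...,1]>150)&(hsv[...,2]>120)&(P[...,2]>.085)&(abs(P[...,0]-.47)<.08)
    for lo,hi in((.02,.09),(-.12,.0)):
        Q=P[m&(P[...,1]>lo)&(P[...,1]<hi)]
        print(n,len(Q),Q.mean(0).round(4),Q.min(0).round(4),Q.max(0).round(4)); 
        t=Q[Q[:,2]>np.percentile(Q[:,2],40)][:,:2]; c=t.mean(0); w,V=np.linalg.eigh(np.cov((t-c).T)); print('axis',np.round(V[:,1],3))
    Q=P[(abs(P[...,0]-.57)<.12)&(abs(P[...,1]+.32)<.12)&(P[...,2]>.08)&(P[...,2]<.4)]
    print('cam z hist',np.histogram(Q[:,2],bins=np.arange(.08,.3,.01)))
    for lo,hi in((.08,.13),(.13,.18),(.18,.24),(.24,.3)):
        q=Q[(Q[:,2]>lo)&(Q[:,2]<hi)]
        if len(q)>5:
            r=cv2.minAreaRect((q[:,:2]*1000).astype(np.float32)); print(n,lo,len(q),q.mean(0).round(4),r,cv2.boxPoints(r).round(0).tolist())
    Q=P[(abs(P[...,0]-.57)<.12)&(abs(P[...,1]+.32)<.12)&(P[...,2]>.009)&(P[...,2]<.017)]
    r=cv2.minAreaRect((Q[:,:2]*1000).astype(np.float32));print('base',len(Q),r)
snap('wrist','w0'); d=load('w0'); print(d['intrinsics'],d['origin'],np.round(d['rotation'],3))
```

```text
s 61 [0.466  0.0551 0.1141] [0.4367 0.0431 0.1039] [0.4988 0.0632 0.1238]
axis [-0.999 -0.051]
s 27 [ 0.4676 -0.0498  0.1079] [ 0.4467 -0.0804  0.1014] [ 0.4875 -0.022   0.1185]
axis [-0.579  0.815]
cam z hist (array([  8,  12,   8,  10,   6,   1,   0,  21,  45,  46,  69, 109,  64,
        10,  11,  13,   9,  14,  10,   0,   0]), array([0.08, 0.09, 0.1 , 0.11, 0.12, 0.13, 0.14, 0.15, 0.16, 0.17, 0.18,
       0.19, 0.2 , 0.21, 0.22, 0.23, 0.24, 0.25, 0.26, 0.27, 0.28, 0.29]))
s 0.08 44 [ 0.5947 -0.3311  0.1031] ((594.7107543945312, -331.8720397949219), (17.569372177124023, 24.62504005432129), 26.135578155517578) [[581.0, -325.0], [592.0, -347.0], [608.0, -339.0], [597.0, -317.0]]
s 0.13 113 [ 0.5461 -0.2783  0.1672] ((566.876953125, -287.093994140625), (51.155921936035156, 131.5167236328125), 70.55883026123047) [[496.0, -289.0], [620.0, -333.0], [637.0, -285.0], [513.0, -241.0]]
s 0.18 276 [ 0.5608 -0.2986  0.1984] ((561.3353271484375, -303.87066650390625), (58.295310974121094, 133.9045867919922), 48.384925842285156) [[492.0, -281.0], [592.0, -370.0], [631.0, -327.0], [531.0, -238.0]]
[... 1069 characters left out ...]
.7602844238281), (57.88039779663086, 128.0408477783203), 52.7798957824707) [[495.0, -293.0], [597.0, -371.0], [632.0, -324.0], [530.0, -247.0]]
t 0.24 53 [ 0.5963 -0.3386  0.2611] ((596.60400390625, -340.2022399902344), (17.858253479003906, 18.313264846801758), 0.07809340208768845) [[588.0, -331.0], [588.0, -349.0], [606.0, -349.0], [606.0, -331.0]]
base 271 ((568.764404296875, -348.54669189453125), (238.1676483154297, 189.87811279296875), 2.265819549560547)
[[325.1922621    0.         274.70112454]
 [  0.         325.1922621  212.8725678 ]
 [  0.           0.           1.        ]] [ 0.2551324  -0.57562029  0.37376289] [[ 0.294 -0.915 -0.275]
 [-0.956 -0.283 -0.082]
 [-0.002  0.287 -0.958]]
```

View pics/w0.png

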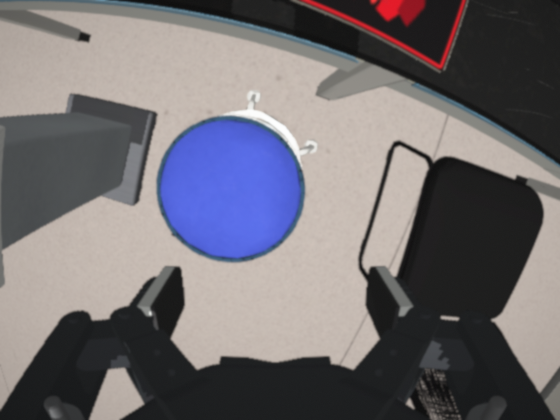

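The wrist view shows only the floor, the stool and the mousepad, so nothing useful yet. I'll move to a viewpoint that sees both the lens and the rack, with the gripper partly closed so it clears the neighbouring strips.

>>> play_rows --motion '[{"travel": [1,-1.4,-0.6],"dr": [0,0,0]},{"travel": [2.2,-2.8,-0.6],"dr": [0,0,0]},{"travel": [2.2,-2.8,-0.6],"dr": [0,0,0]},{"travel": [2.2,-2.8,-0.6],"dr": [0,0,0]},{"travel": [2.2,-2.8,-0.6],"dr": [0,0,0]},{"travel": [2.2,-2.8,-0.6],"dr": [0,0,0]},{"travel": [2.2,-2.8,-0.6],"dr": [0,0,0]},{"travel": [2.2,-2.8,-0.6],"dr": [0,0,0]},{"travel": [2.2,-2.8,-0.6],"dr": [0,0,0]},{"travel": [2.2,-2.8,-0.6],"dr": [0,0,0]}]' --gripper 0.4

```text
clock: 0.98
position: [0.3045, -0.2801, 0.3639]
orientation: [[0.956, 0.294, 0.0], [0.294, -0.956, 0.0], [0.0, -0.0, -1.0]]
wrist_force: [0.9, -0.3, 0.3]
width: 0.398
grasp_force: 0.0
```

>>> play_rows --motion '[{"travel": [2.2,-2.8,-0.6],"dr": [0,0,0]},{"travel": [2.2,-2.8,-0.6],"dr": [0,0,0]},{"travel": [2.2,-2.8,-0.6],"dr": [0,0,0]},{"travel": [2.2,-2.8,-0.6],"dr": [0,0,0]},{"travel": [1.0,-1.3,0],"dr": [0,0,0]},{"travel": [0,0,0],"dr": [0,0,0]},{"travel": [0,0,0],"dr": [0,0,0]}]'

```text
clock: 1.57
position: [0.3612, -0.133, 0.3877]
orientation: [[0.955, 0.297, -0.0], [0.297, -0.955, -0.001], [-0.001, 0.001, -1.0]]
wrist_force: [-0.1, 0.3, 0.1]
width: 0.401
grasp_force: 0.0
```

```bash
cat >> h.py <<'E'
def rays(d,px):
    K=np.array(d['intrinsics']);p=(np.atleast_2d(px)-[K[0,2],K[1,2]])/K[0,0]
    r=np.linalg.norm(p,axis=1,keepdims=True)+1e-9
    return np.hstack([p/r*np.sin(r),np.cos(r)])@np.array(d['rotation']).T
def fcloud(d):
    v,u=np.mgrid[:420,:560]; R=rays(d,np.stack([u,v],-1).reshape(-1,2)); f=np.array(d['rotation'])[:,2]
    return np.array(d['origin'])+(R*(d['depth'].reshape(-1,1)/(R@f)[:,None])).reshape(420,560,3)
E
python3 - <<'E'
from h import *
s=arm.get_state();print(s['clock'],s['position'],s['width'])
d=snap('wrist','w1')
E
```

```text
1.5667 [ 0.36124272 -0.13298411  0.38773337] 0.40083693484629934
```

View pics/w1.png

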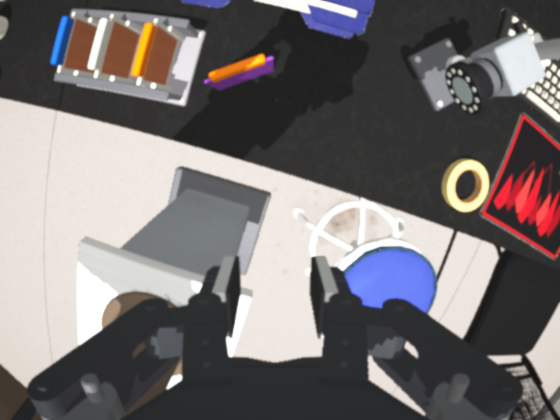

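The wrist view shows the lens ring centred near (464,90). The orange strip runs along (152,25) to (138,73) with copper faces on its right, and the purple look-alike is at (240,70). Next I'll measure the lens from the wrist depth and the strip from this view.

Run:
```python
from h import *
d=load('w1');im=d['image'];P=fcloud(d)
A=cv2.resize(im[45:125,400:560],(800,400),interpolation=2);B=cv2.resize(im[0:110,40:290],(455,200),interpolation=2)
C=np.zeros((600,800,3),np.uint8);C[:400]=A;C[400:,:455]=B;cv2.imwrite('pics/c1.png',C[:,:,::-1])
for u,v in((464,91),(448,91),(480,91),(464,73),(464,109),(452,77),(476,105),(540,60),(510,60),(435,70)):print(u,v,P[v,u].round(4))
hsv=cv2.cvtColor(im,cv2.COLOR_RGB2HSV)
m=(hsv[...,0]<20)&(hsv[...,0]>8)&(hsv[...,1]>200)&(hsv[...,2]>190);m[:,190:]=0;m[110:]=0;m[:,:125]=0
v,u=np.nonzero(m);Q=P[m];print(len(Q),Q.mean(0),Q.min(0),Q.max(0));r=cv2.minAreaRect(np.float32(Q[Q[:,2]>.112][:,:2]*1000));print(r)
np.set_printoptions(suppress=True)
# rack cheek/base: cloud of grey base z~.008
R=P[(P[...,2]>.002)&(P[...,2]<.014)&(P[...,0]>.38)&(P[...,0]<.56)&(P[...,1]>-.02)&(P[...,1]<.25)&(hsv[...,2]>70)]
print('base',len(R),cv2.minAreaRect(np.float32(R[:,:2]*1000)),R.mean(0))
# light ring plane
k=(P[...,0]>.46)&(P[...,0]<.56)&(P[...,1]>-.33)&(P[...,1]<-.22)&(P[...,2]>.12)&(P[...,2]<.24)
L=P[k]
best=0
rng=np.random.default_rng(0)
for h in np.radians(np.arange(120,162,1)):
    n=np.array([np.cos(h),np.sin(h),0]);t=L@n
    H,e=np.histogram(t,bins=np.arange(t.min(),t.max()+.002,.0015))
    i=H.argmax();print(round(np.degrees(h)),H.max(),e[i].round(4),end=' | ')
```

```text
464 91 [ 0.519  -0.2691  0.1842]
448 91 [ 0.5605 -0.3402  0.0135]
480 91 [ 0.5198 -0.2727  0.2062]
464 73 [ 0.5303 -0.256   0.1983]
464 109 [ 0.5061 -0.2824  0.1713]
452 77 [ 0.5293 -0.2577  0.1741]
476 105 [ 0.5098 -0.2809  0.1931]
540 60 [ 0.5909 -0.3421  0.1995]
510 60 [ 0.5656 -0.2985  0.2048]
435 70 [ 0.5817 -0.3103  0.0122]
113 [0.4692567  0.04673214 0.11909668] [0.43931966 0.04460508 0.11420596] [0.49842894 0.05489577 0.12231729]
((468.9569091796875, 47.59979248046875), (58.703338623046875, 8.785021781921387), 6.0192179679870605)
base 1853 ((473.3369140625, 116.33036041259766), (128.57911682128906, 262.9142761230469), 1.4764906167984009) [0.46259864 0.04386415 0.00875053]
120 182 -0.4923 | 121 190 -0.4978 | 122 202 -0.5031 | 123 213 -0.5082 | 124 227 -0.5132 | 125 237 -0.518 | 126 242 -0.5226 | 127 262 -0.5285 | 128 286 -0.5328 | 129 331 -0.5368 | 130 355 -0.5407 | 131 380 -0.5444 | 132 407 -0.5479 | 133 490 -0.5512 | 134 542 -0.5543 | 135 581 -0.5588 | 136 739 -0.5615 | 137 913 -0.5641 | 138 874 -0.5664 | 139 607 -0.5686 | 140 750 -0.572 | 141 725 -0.5738 | 142 601 -0.5754 | 143 493 -0.5768 | 144 428 -0.5795 | 145 401 -0.5805 | 146 353 -0.5813 | 147 309 -0.5819 | 148 299 -0.5838 | 149 277 -0.584 | 150 240 -0.5841 | 151 235 -0.5854 | 152 215 -0.585 | 153 197 -0.5874 | 154 199 -0.5852 | 155 187 -0.5857 | 156 171 -0.5861 | 157 171 -0.5847 | 158 166 -0.5831 | 159 157 -0.5829 | 160 157 -0.581 | 161 142 -0.5788 |
```

View pics/c1.png

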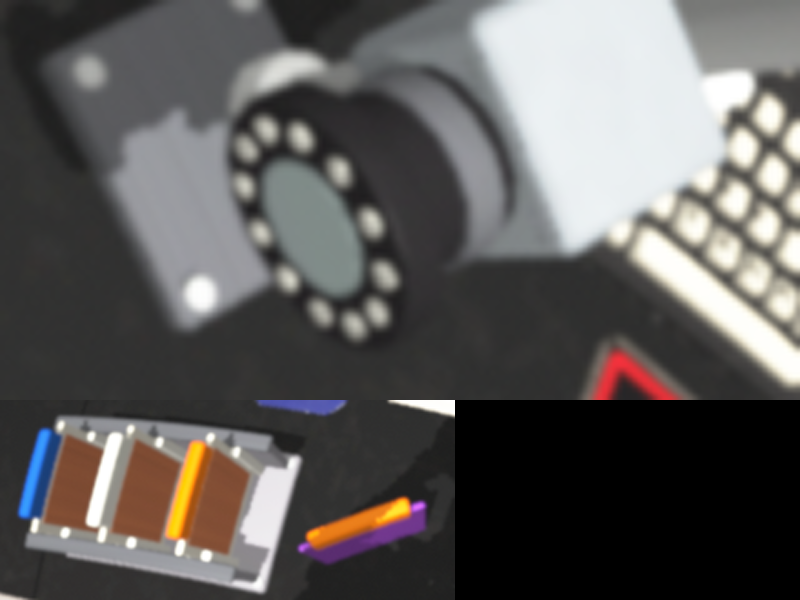

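The crop shows the lens glass at about (462.6,90.6) with all 12 ring LEDs. The rack strips and copper faces on the lens side are also clear. Next I'll fit the ring plane and the rack yaw.

Run:
```python
from h import *
np.set_printoptions(suppress=True,precision=4)
d=load('w1');im=d['image'];P=fcloud(d)
m=np.zeros((420,560),np.uint8);cv2.ellipse(m,((463,88.0),(26,44),-28),1,-1)
Q=P[(m>0)&(P[...,2]>.13)]
for h0 in[0]:
    X=Q
    for _ in range(8):
        c=X.mean(0);n=np.linalg.svd(X-c)[2][2];r=abs((Q-c)@n);X=Q[r<max(.0015,np.percentile(r,50))] if _<3 else Q[r<.002]
    n*=np.sign(n[1]);print('plane n',n,'head',np.degrees(np.arctan2(n[1],n[0])),len(X),len(Q),'c',c)
for px in((462.6,90.6),):
    R=rays(d,[px])[0];o=np.array(d['origin']);print('glass centre',o+R*((c-o)@n)/(R@n))
# glass by LED centers
led=np.array([(301,137),(266,130),(247,149),(245,185),(260,233),(288,280),(321,313),(355,324),(377,312),(386,276),(370,221),(339,171)])/5+[400-.4,45-.4]
R=rays(d,led);L=o+R*(((c-o)@n)/(R@n))[:,None];C=L.mean(0);print('led centre',C,'radii',np.linalg.norm(L-C,axis=1))
# rack yaw from cheek tops, 3 cams
for nm,P2 in(('w',P),('t',cloud(load('t0'))),('s',cloud(load('s0')))):
    Z=P2[(P2[...,2]>.068)&(P2[...,2]<.08)&(P2[...,0]>.39)&(P2[...,0]<.55)&(P2[...,1]>-.0)&(P2[...,1]<.25)]
    A=Z[Z[:,0]<.44];B=Z[Z[:,0]>.49]
    for G in(A,B):
        if len(G)>10:
            l=cv2.fitLine(np.float32(G[:,:2]),cv2.DIST_HUBER,0,.001,.001).ravel();print(nm,len(G),'yaw',np.degrees(np.arctan2(-l[0]*np.sign(l[1]),abs(l[1]))),l[2:],G[:,1].min(),G[:,1].max())
# strip edges via rays at z=.120 from wrist & top
hsv=cv2.cvtColor(im,cv2.COLOR_RGB2HSV)
for nm,q,f in(('w',load('w1'),1),('t',load('t0'),0),('s',load('s0'),0)):
    hsv=cv2.cvtColor(q['image'],cv2.COLOR_RGB2HSV);P2=fcloud(q) if f else cloud(q)
    k=(hsv[...,0]<20)&(hsv[...,0]>5)&(hsv[...,1]>120)&(hsv[...,2]>110)&(abs(P2[...,0]-.467)<.045)&(abs(P2[...,1]-.05)<.02)&(P2[...,2]>.1)
    G=P2[k];l=cv2.fitLine(np.float32(G[:,:2]),cv2.DIST_HUBER,0,.001,.001).ravel();print(nm,len(G),'strip yaw',np.degrees(np.arctan2(l[1]*np.sign(l[0]),abs(l[0]))),l[2:],'x',G[:,0].min(),G[:,0].max(),'y',np.percentile(G[:,1],[3,97]),'z',np.percentile(G[:,2],[5,95]))
    for nm2,lo in(('white',.108),('blue',.168)):
        pass
```

```text
plane n [-0.7448  0.6673  0.0021] head 138.13857700710074 937 940 c [ 0.5211 -0.2671  0.1841]
glass centre [ 0.5195 -0.2689  0.1817]
led centre [ 0.5198 -0.2685  0.1811] radii [0.0205 0.0204 0.0204 0.0204 0.0204 0.0205 0.0207 0.0202 0.0203 0.0209
 0.0204 0.0203]
w 1269 yaw 1.7510189 [0.4233 0.1036] 0.01939327627568571 0.20034477842229148
w 1157 yaw 2.160482 [0.5139 0.0741] 0.02269877621868835 0.2024389935676414
t 174 yaw 2.2368295 [0.4186 0.1153] 0.021797463667654976 0.198161815260544
t 205 yaw 1.854824 [0.5094 0.1101] 0.023589150459279826 0.201159656812193
s 134 yaw 0.5805021 [0.4207 0.1119] 0.02269256672283415 0.20444056680453682
s 69 yaw -0.72267246 [0.5038 0.139 ] 0.04118526666733913 0.20814269035829724
w 385 strip yaw 1.8528396 [0.4629 0.0462] x 0.43829028643471113 0.5002036675989481 y [0.045  0.0555] z [0.1062 0.1212]
t 56 strip yaw 1.6436375 [0.4663 0.0509] x 0.437523772394158 0.4962443205124768 y [0.0471 0.0547] z [0.1143 0.1222]
s 67 strip yaw 1.2347095 [0.4661 0.0551] x 0.43673420755873166 0.4987784125408716 y [0.0469 0.0626] z [0.1045 0.1195]
```

Measured values:
- **Strip:** centre (0.4675, 0.0505), top at 0.120, yaw about 2°.
- **Lens:** (0.520, -0.2685, 0.181), facing 138.1°.

I'll turn 15° and go above the strip.

>>> play_rows --motion '[{"travel": [0,0,0],"dr": [0,0,5]},{"travel": [0,0,0],"dr": [0,0,5]},{"travel": [0,0,0],"dr": [0,0,5.1]},{"travel": [1.6,-2.55,1.9],"dr": [0,0,0]},{"travel": [1.6,-2.55,1.9],"dr": [0,0,0]},{"travel": [1.6,-2.55,1.9],"dr": [0,0,0]},{"travel": [1.6,-2.55,1.9],"dr": [0,0,0]},{"travel": [1.6,-2.55,1.9],"dr": [0,0,0]},{"travel": [1.6,-2.55,1.9],"dr": [0,0,0]},{"travel": [1.6,-2.6,1.9],"dr": [0,0,0]}]'

```text
clock: 2.45
position: [0.4675, 0.0488, 0.2535]
orientation: [[0.999, 0.033, -0.0], [0.033, -0.999, -0.001], [-0.0, 0.001, -1.0]]
wrist_force: [1.1, -0.2, 0.0]
width: 0.401
grasp_force: 0.0
```

>>> play_rows --motion '[{"travel": [0,0,0],"dr": [0,0,0]},{"travel": [0,0,0],"dr": [0,0,0]},{"travel": [0,0,0],"dr": [0,0,0]}]'

```text
clock: 2.7
position: [0.4668, 0.0479, 0.2546]
orientation: [[0.999, 0.034, -0.001], [0.034, -0.999, -0.001], [-0.001, 0.001, -1.0]]
wrist_force: [0.3, -0.3, -0.2]
width: 0.403
grasp_force: 0.0
```

Run:
```python
from h import *
np.set_printoptions(suppress=True,precision=4)
q=snap('wrist','w2');P2=fcloud(q);hsv=cv2.cvtColor(q['image'],cv2.COLOR_RGB2HSV)
s=arm.get_state();print(s['clock'],s['position'],s['joint_pos'])
k=(hsv[...,0]<20)&(hsv[...,0]>5)&(hsv[...,1]>120)&(hsv[...,2]>110)&(abs(P2[...,0]-.467)<.045)&(abs(P2[...,1]-.05)<.02)&(P2[...,2]>.1)
G=P2[k];print(len(G),G[:,0].min(),G[:,0].max(),'y',np.percentile(G[:,1],[2,50,98]),'z',np.percentile(G[:,2],[5,50,95]))
t=G[G[:,2]>.117];print(len(t),cv2.minAreaRect(np.float32(t[:,:2]*1000)))
```

```text
2.75 [0.467  0.0477 0.2553] [ 0.0094  0.0624  2.0331 -0.0008  1.046   1.5471]
1289 0.430870616657595 0.500853697437586 y [0.0464 0.0514 0.0564] z [0.1187 0.1207 0.1219]
1251 ((470.0113830566406, 51.46786880493164), (61.27817153930664, 9.49255084991455), 2.0260932445526123)
```

View pics/w2.png

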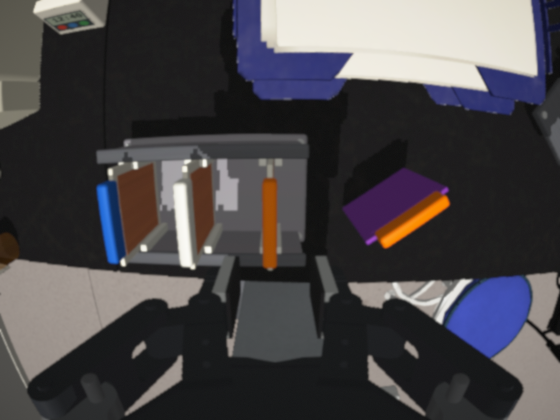

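The wrist view shows the gripper over the orange strip at (270,222), a few mm off centre towards +y. I'll correct that and descend.

>>> play_rows --motion '[{"travel": [0.15,-0.35,0],"dr": [0,0,0]},{"travel": [0,0,1.5],"dr": [0,0,0]},{"travel": [0,0,1.5],"dr": [0,0,0]},{"travel": [0,0,1.5],"dr": [0,0,0]},{"travel": [0,0,1.5],"dr": [0,0,0]},{"travel": [0,0,1],"dr": [0,0,0]},{"travel": [0,0,1],"dr": [0,0,0]},{"travel": [0,0,1],"dr": [0,0,0]},{"travel": [0,0,0],"dr": [0,0,0]},{"travel": [0,0,0],"dr": [0,0,0]}]'

```text
clock: 3.58
position: [0.4681, 0.0527, 0.1646]
orientation: [[0.999, 0.035, -0.001], [0.035, -0.999, -0.0], [-0.001, -0.0, -1.0]]
wrist_force: [-0.2, 0.2, -0.1]
width: 0.399
grasp_force: 0.0
```

Run:
```python
from h import *
s=arm.get_state();print(s['position'],s['wrist_force'])
q=snap('wrist','w3')
```

```text
[0.46812608 0.05265655 0.16462917] [-0.19554559  0.24541152 -0.0664093 ]
```

View pics/w3.png

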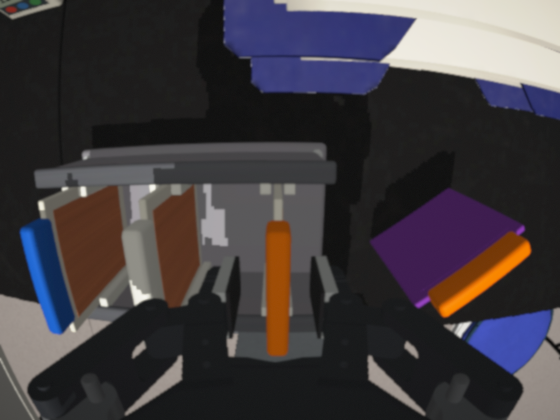

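The strip at x=278 sits centred between the pads at 232 and 322. I'll close the gripper.

>>> play_rows --motion '[{"travel": [0,0.05,0],"dr": [0,0,0]},{"travel": [0,0,0],"dr": [0,0,0]},{"travel": [0,0,0],"dr": [0,0,0]},{"travel": [0,0,0],"dr": [0,0,0]},{"travel": [0,0,0],"dr": [0,0,0]},{"travel": [0,0,0],"dr": [0,0,0]},{"travel": [0,0,0],"dr": [0,0,0]},{"travel": [0,0,0],"dr": [0,0,0]}]' --gripper 0 --newtons 60

```text
clock: 4.3
position: [0.4692, 0.0523, 0.1657]
orientation: [[0.999, 0.035, 0.002], [0.035, -0.999, -0.0], [0.002, 0.0, -1.0]]
wrist_force: [0.9, -1.0, 6.8]
width: 0.103
grasp_force: 59.4
```

>>> play_rows --motion '[{"travel": [0,0,-0.4],"dr": [0,0,0]},{"travel": [0,0,-0.8],"dr": [0,0,0]},{"travel": [0,0,-1],"dr": [0,0,0]},{"travel": [0,0,-1],"dr": [0,0,0]},{"travel": [0,0,-1],"dr": [0,0,0]},{"travel": [0,0,-1],"dr": [0,0,0]},{"travel": [0,0,-1],"dr": [0,0,0]},{"travel": [0,0,-1],"dr": [0,0,0]},{"travel": [0,0,-1],"dr": [0,0,0]},{"travel": [0,0,-1],"dr": [0,0,0]}]'

```text
clock: 5.13
position: [0.4682, 0.0523, 0.258]
orientation: [[0.999, 0.035, 0.0], [0.035, -0.999, 0.0], [0.0, -0.0, -1.0]]
wrist_force: [0.4, -0.2, -1.4]
width: 0.105
grasp_force: 58.5
```

>>> play_rows --motion '[{"travel": [0,0,-1],"dr": [0,0,0]},{"travel": [0,0,-1],"dr": [0,0,0]},{"travel": [0,0,-1],"dr": [0,0,0]},{"travel": [0,0,-1],"dr": [0,0,0]},{"travel": [0,0,-0.5],"dr": [0,0,0]},{"travel": [0,0,0],"dr": [0,0,0]},{"travel": [0,0,0],"dr": [0,0,0]},{"travel": [0,0,0],"dr": [0,0,0]}]'

```text
clock: 5.8
position: [0.4679, 0.0523, 0.3013]
orientation: [[0.999, 0.035, -0.001], [0.035, -0.999, -0.0], [-0.001, -0.0, -1.0]]
wrist_force: [-0.9, 0.8, -1.6]
width: 0.105
grasp_force: 58.5
```

Run:
```python
from h import *
q=snap('scene','s1');t=snap('top','t1');w=snap('wrist','w4')
C=np.hstack([cv2.resize(q['image'][150:275,240:350],(400,455),interpolation=2),cv2.resize(w['image'],(400,300))[0:300]] if 0 else [cv2.resize(q['image'][150:275,240:350],(400,455),interpolation=2),cv2.resize(w['image'],(400,455))])
cv2.imwrite('pics/c2.png',C[:,:,::-1])
```

```text
(no output)
```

View pics/c2.png

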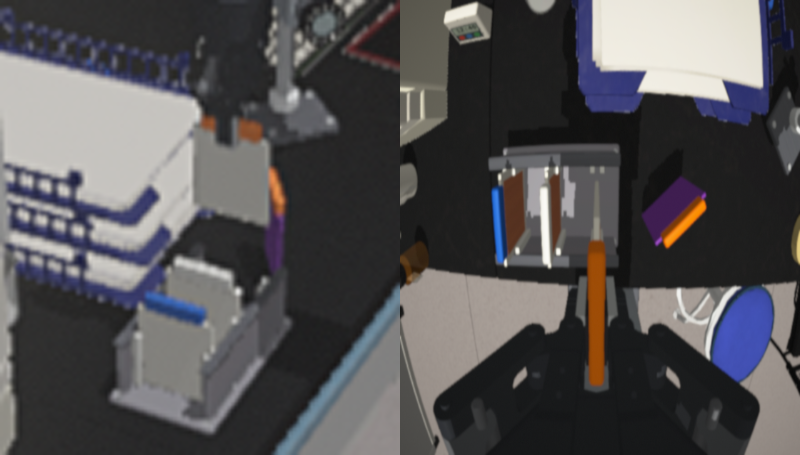

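The plate is out, upright and squarely held, and the white and blue plates are still in their slots. I'll turn it 46° and carry it to the lens.

>>> play_rows --motion '[{"travel": [0,0,0],"dr": [0,0,-3]},{"travel": [0,0,0],"dr": [0,0,-5]},{"travel": [0,0,0],"dr": [0,0,-5]},{"travel": [0,0,0],"dr": [0,0,-5]},{"travel": [0,0,0],"dr": [0,0,-5]},{"travel": [0,0,0],"dr": [0,0,-5]},{"travel": [0,0,0],"dr": [0,0,-5]},{"travel": [0,0,0],"dr": [0,0,-5]},{"travel": [0,0,0],"dr": [0,0,-5]},{"travel": [0,0,0],"dr": [0,0,-3.1]}]'

```text
clock: 6.78
position: [0.4681, 0.0523, 0.3013]
orientation: [[0.665, 0.747, -0.001], [0.747, -0.665, 0.0], [-0.001, -0.001, -1.0]]
wrist_force: [0.6, -0.0, 0.0]
width: 0.105
grasp_force: 58.5
```

>>> play_rows --motion '[{"travel": [-1,0.6,0],"dr": [0,0,0]},{"travel": [-2,1.2,0],"dr": [0,0,0]},{"travel": [-2.5,1.5,0],"dr": [0,0,0]},{"travel": [-2.5,1.5,0],"dr": [0,0,0]},{"travel": [-2.5,1.5,0],"dr": [0,0,0]},{"travel": [-2.5,1.5,0],"dr": [0,0,0]},{"travel": [-2.5,1.5,0],"dr": [0,0,0]},{"travel": [-2.4,1.5,0.2],"dr": [0,0,0]},{"travel": [-1.5,1,0.3],"dr": [0,0,0]},{"travel": [-1,0.5,0.5],"dr": [0,0,0]}]'

```text
clock: 7.62
position: [0.4232, -0.1844, 0.2921]
orientation: [[0.67, 0.742, 0.001], [0.742, -0.67, -0.001], [-0.001, 0.002, -1.0]]
wrist_force: [-0.2, -0.2, 0.1]
width: 0.107
grasp_force: 58.5
```

>>> play_rows --motion '[{"travel": [0,0,0],"dr": [0,0,0]},{"travel": [0,0,0],"dr": [0,0,0]},{"travel": [0,0,0],"dr": [0,0,0]},{"travel": [0,0,0],"dr": [0,0,0]},{"travel": [0,0,0],"dr": [0,0,0]},{"travel": [0,0,0],"dr": [0,0,0]}]'

```text
clock: 8.12
position: [0.424, -0.1809, 0.292]
orientation: [[0.666, 0.746, 0.0], [0.746, -0.666, -0.0], [0.0, 0.0, -1.0]]
wrist_force: [-0.2, -0.1, -0.9]
width: 0.104
grasp_force: 58.5
```

Run:
```python
from h import *
np.set_printoptions(suppress=True,precision=4)
q=snap('scene','s2');w=snap('wrist','w5');t=snap('top','t2')
s=arm.get_state();p=np.array(s['position']);R=np.array(s['orientation']);print(s['clock'],p,R,np.degrees(np.arctan2(R[1,0],R[0,0])))
n=np.array([-.7448,.6673,0]);lat=np.array([.6673,.7448,0]);L=np.array([.5198,-.2685,.181])
c=p-[0,0,.1097]-L;print('along',c@n,'lat',c@lat,'dz',c[2])
P=cloud(q);h=cv2.cvtColor(q['image'],cv2.COLOR_RGB2HSV)
v=P-(p-[0,0,.1097]);k=(abs(v@n)<.015)&(abs(v@lat)<.055)&(abs(v[...,2])<.062)
G=P[k&(h[...,1]<60)&(h[...,2]>90)];cc=G.mean(0);nn=np.linalg.svd(G-cc)[2][2];print(len(G),'plate n',nn*np.sign(nn[1]),np.degrees(np.arctan2(nn[1],nn[0]))%180,
 'along',np.percentile((G-L)@n,[5,50,95]),'lat',((G-L)@lat).min(),((G-L)@lat).max(),'z',G[:,2].min(),G[:,2].max())
A=q['image'][100:250,270:390];B=w['image']
cv2.imwrite('pics/c3.png',np.hstack([cv2.resize(A,(360,450),interpolation=2),cv2.resize(B,(440,330)) if 0 else cv2.resize(B,(440,450))])[:,:,::-1])
```

```text
8.2667 [ 0.4239 -0.1813  0.292 ] [[ 0.6669  0.7451  0.0002]
 [ 0.7451 -0.6669 -0.0001]
 [ 0.0001  0.0003 -1.    ]] 48.16978098248134
along 0.12963731218180305 lat 0.0009758707793713489 dz 0.001313141032311116
402 plate n [-0.7539  0.6564 -0.0254] 138.95456206708212 along [0.1253 0.1324 0.1399] lat -0.04185879764720019 0.043955210019627995 z 0.12821987724271833 0.24323781031940372
```

View pics/c3.png

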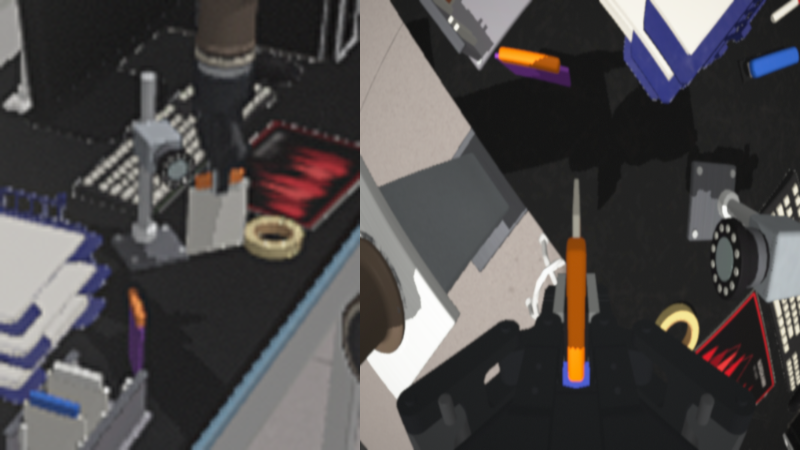

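The copper face is towards the lens, the plate is upright, and nothing else has moved. I'll check the lens position once more from this second wrist view.

Run:
```python
from h import *
np.set_printoptions(suppress=True,precision=4)
d=load('w5');P=fcloud(d);g=cv2.cvtColor(d['image'],cv2.COLOR_RGB2HSV)
n=np.array([-.7448,.6673,0]);lat=np.array([.6673,.7448,0]);L=np.array([.5198,-.2685,.181])
v=P-L;k=(abs(v@n)<.008)&(np.hypot(v@lat,v[...,2])<.035)
Q=P[k];c=Q.mean(0);m=np.linalg.svd(Q-c)[2][2];m*=np.sign(m[1]);print(len(Q),m,np.degrees(np.arctan2(m[1],m[0])),'along',np.median((Q-L)@n))
a=(Q-L)@lat;z=Q[:,2]-L[2];print('lat',np.percentile(a,[.5,99.5]),'z',np.percentile(z,[.5,99.5]))
led=np.uint8(k&(g[...,2]>150)&(g[...,1]<60)&(np.hypot(v@lat,v[...,2])>.014)&(np.hypot(v@lat,v[...,2])<.027))
N,_,st,ce=cv2.connectedComponentsWithStats(led);ce=ce[1:][st[1:,4]>4];o=np.array(d['origin']);R=rays(d,ce);X=o+R*(((L-o)@n)/(R@n))[:,None]-L
xy=np.float32(np.c_[X@lat,X[:,2]]);A=np.c_[2*xy,np.ones(len(xy))];s=np.linalg.lstsq(A,(xy**2).sum(1),rcond=None)[0];print(len(xy),'circle centre lat,z',s[:2],'r',np.sqrt(s[2]+s[0]**2+s[1]**2))
```

```text
3086 [-0.7297  0.6808  0.0638] 136.9864967881318 along -0.0002859847859483426
lat [-0.0246  0.0265] z [-0.0245  0.0267]
2 circle centre lat,z [-0.0009  0.0009] r 0.020860613928393067
```

Both views agree to about 1 mm, so I'm handing in.

Run:
```python
from h import *
s=arm.get_state();print(s['grasp_force'],np.abs(s['qvel']).max());print(arm.sign_off())
```

```text
58.50931227207184 0.004290249889812185
the job is handed in; nothing more can be done
None
```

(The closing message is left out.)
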